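# Hold the clip gaping around the photo card

## Task

I want to slip a second print in beside the photo card on the desk. Pick up the yellow spring clip, squeeze its handles so the jaws stand wide open, and bring the open jaws around the red-striped upright edge of the card, with that edge well inside the mouth and the jaws level, straight on, one on each side and not touching the card or its stand. Finish while still holding the clip there, squeezed open and still; do not shift the card stand or disturb the mug, the bottle or the picture frame.

Things in the scene. Friction and masses are not known exactly. Their poses are not given: they have to be found in the camera images.
- clip: Yellow spring clip like a big clothes peg, 60 g, 103 mm long, 26 mm wide, lying on its side, pivot pin upright. Origin: on the pivot axis, at the underside; clip fills z 0 to 26 mm. x runs from the pivot to the jaw tips at x = 52 mm, z up along the pin. Handles run back to x = -50 mm, splayed: outer faces 41 mm apart at x = -20, 61 mm at the ends. Squeezed along y, they open the jaws.
- clip_mouth (a point): Midway between the jaw tips, 52 mm ahead of the pivot along the clip's x, at mid-width (13 mm above the clip's underside); axes as the clip's.
- clip_left (a joint): Swing of each arm (both swing equally): 0 = jaws shut, at rest; 0.32 rad = fully open, a hard stop: handles parallel, 26 mm over their outer faces, reaching to x = -58 mm; jaw tips (then at x = 49 mm) gape 33 mm, still 25 mm apart at x = 38 mm. Pinched at clip_grip it takes about 2.2 N to start and 5.5 N to open fully.
- stand: Photo card 110 mm wide, 125 mm tall, 3 mm thick, upright in a loose wooden block 70 (x) by 90 (y) by 24 mm high; 0.6 kg in all. Origin: centre of the block's underside; x is the card's normal, y runs along it, z up. The card lies at x = 0, y = -55 to 55 mm, z = 24 to 149 mm. The upright edge at y = -55 mm has a red strip 7 mm wide: straddle this one.
- card_edge (a point): Point on the red-striped upright edge of the card, 85 mm above the desk (near mid-height of the card); axes as the stand's, so the card lies towards +y and free space towards -y.
- mug: Amber glass mug, 80 mm across, 80 mm tall, a bystander. Origin: centre of its underside.
- bottle: Clear glass bottle, 66 mm across, 190 mm tall, a bystander. Origin: centre of its underside.
- frame: Black picture frame, 130 mm wide and 170 mm tall, leaning on its foot, a bystander. Origin: underside, at the frame's lower edge.
- clip_grip (a point): Midway between the handles, 40 mm behind the pivot (clip x = -40 mm), at mid-width (13 mm above the underside): where to pinch, closing along the clip's y; axes as the clip's.
Mind the look-alikes: they are no part of the job. Several things have the shape of the clip; the one meant has the colours described above.

How it is judged (in metres and radians):
On the way:
1. the clip is in the air, squeezed open, its jaws not yet past the card's edge (height (world z) of clip above 0.015 m and value of joint clip_left above 0.22 rad and y of clip_mouth in the frame of stand below -0.055 m), for 0.2 s.
At the end, for the whole second after the job is handed in: Clip held still in the fingers (over 2 N), arms swung over 0.22 rad, 40-136 mm up; jaw tips 8 mm or more past the red edge, pivot outside it, mouth within 12 mm of the card plane, aligned within 0.3 rad, level within 0.35; no contact with card or stand, which has moved under 15 mm (value of joint clip_left above 0.22 rad and contact force between the fingers and clip above 2 N and contact force between clip and stand below 0.3 N and y of clip_mouth in the frame of stand above -0.047 m and y of clip in the frame of stand below -0.06 m and x of clip_mouth in the frame of stand between -0.012 and 0.012 m and z of clip_mouth in the frame of stand between 0.04 and 0.136 m and angle between the x axis of clip and the y axis of stand, either way round below 0.3 rad and angle between the z axis of clip and the z axis of stand, either way round below 0.35 rad and linear speed of clip below 0.02 m/s and angle between stand's own z axis and vertical below 0.05 rad and distance of stand from where it was at the start of the episode below 0.015 m); the arm keeps its last pose, push and grip.
It fails at once if the card stand is shifted more than 15 mm or tipped (distance of stand from where it was at the start of the episode above 0.015 m or angle between stand's own z axis and vertical above 0.2 rad).
It fails at once if a bystander is disturbed (moved more than 20 mm) (distance of any of mug, bottle, frame from where it was at the start of the episode above 0.02 m).
It also fails if it takes over 42 s, if anything falls off the work surface, if the arm or the gripper's body presses on something with over 40 N, if the wrist force passes 120 N, or if a joint passes its speed limit or range.

## Robot

A 7-joint arm with a two-finger parallel gripper is mounted at the origin on the work surface. World frame = base frame: x ahead of the robot, y to its left, z up, the work surface at z = 0. Lengths are in mm, angles in rad, forces in N, time in s.
With the tool pointing down it reaches from about 425 to 950 mm from the base axis. Payload 16.7 kg.
Tool frame: the origin (TCP) lies midway between the tips of the shut fingers; the grasp point (between the pads) lies 19 mm behind it; x points along the fingers, y is the direction in which the jaws open and shut, and the axes are right-handed (so a half turn about x gives the same grasp; the last joint's range is limited). The gripper opens to 94 mm and grips with 3 to 60 N. Pads are 16 mm wide; open, the fingers measure 119 mm over their backs; the gripper's body (75 mm by 177 mm) begins 78 mm behind the grasp point.
Start: joints at [0.995, 0.426, 0.074, 1.606, -0.034, 1.111, -0.067], TCP at [279.388, -614.424, 205.467] pointing down, gripper open.
Joint ranges: [-2.85, 2.85], [-0.5, 2.14], [-1.23, 1.37], [0.21, 2.46], [-1.02, 4.16], [0.16, 2.05], [-2.73, 2.73]. Speed limits (rad/s): [1.89, 1.89, 2.39, 2.39, 3.01, 3.01, 3.01].

## Interface

Orientations are given as a unit quaternion [x, y, z, w].
In Python, from rig import status, cams, manip gives the robot as it stands.
- The arm moves only by the tool send_rows, never from a script. Its argument "moves" is a list of rows, each an object of numbers: "dx", "dy", "dz": the shift along the tool's x, y, z in m; "turn": the turn about the tool's x in degrees. In form: [{"dx": .., "dy": .., "dz": .., "turn": ..}, ...]. A call has 1 to 20 rows; each row shifts and turns the pose as measured when the row begins, along the tool's axes as they then stand; what a row does not reach is not made up. A row lasts 1/12 s, in which the tool goes at most 41.7 mm and 7.16 degrees, less where a joint would pass 70% of its speed; a pose out of reach is approached as far as the arm can. A call is refused whole if a number of a shift passes 0.0417 or a number of a turn 7.16, either way. A call with a gripper value outside its range is refused whole. "claw" is the closure, from 0 (fully open) to 1 (shut), set as the call begins (left out, the last holds). The fingers move at their own pace and stop on an object; "grip_force" is the grip in N (left out, the last holds). Time passes only in rows, so rows that do not move let the fingers close. It gives the time, the measured TCP pose, the force and the opening at its end, in the units of the state.
- status.get_state(): the state, without advancing time (a new reading comes with each control period).
- cams.camera(name): name is "side" or "top"; returns the picture (420x560x3 uint8, red, green, blue); there is no depth.
- cams.camera_params(name): a dict with "mtx" (3x3 intrinsics, pixels), "R" (3x3) and "t" (3): a world point X has camera coordinates R X + t. Camera axes: x right, y down, z forward; pixel columns grow to the right and rows downward; lengths in mm; the calibration is good to about 2 mm. A picture is of the moment at which its call begins. camera_params takes no time and is no camera call.
- manip.close_job(): hands the job in, once; it reports no verdict.
The state is a dict: "t": time; "joints": joint angles; "joint_velocities": joint speeds; "joint_torque": joint torques, N m; "ee_pos": TCP position; "eef_rot": TCP orientation; "wrist_force": force on the tool from outside, world axes, zero at the start; "torque": the same for the moment, N m; "gripper_width": finger opening in mm.
Only numpy, scipy, OpenCV 4.12 (cv2) and the standard library are available. Lean on these libraries where they do the work, as an engineer would, in place of code of your own. Each camera call takes 0.05 s, during which the arm holds its last target. There are 200 camera calls.

## Working session

There is one attempt and no reset: what is moved stays moved. The work goes in short steps, Python scripts to look and compute and a tool call to move; the robot and the scene stay as the last step left them, time stands still between calls to the robot, and variables do not carry over. Pictures are saved under pics/ and viewed, about 8 in all and at most 12, crops included, and the job is handed in when it is done.

Besides the shell and the picture viewer there is one more tool, called as a command line: name --argument value ..., lists and objects as JSON in quotes. send_rows: Moves the arm, as the interface text tells. Its arguments: {"type":"object","properties":{"moves":{"type":"array"},"claw":{"type":"number"},"grip_force":{"type":"number"}},"required":["moves"]}

```bash
mkdir -p pics; python3 - <<'E'
from rig import status,cams
import cv2
for n in("top","side"):
    cv2.imwrite(f"pics/{n}0.png",cams.camera(n)[:,:,::-1]); p=cams.camera_params(n); print(n,p)
print(status.get_state())
E
```

```text
top {'mtx': array([[514.60794471,   0.        , 296.33845709],
       [  0.        , 514.60794471, 211.43874367],
       [  0.        ,   0.        ,   1.        ]]), 'R': array([[ 0.02509365, -0.99964319,  0.0091542 ],
       [-0.98147784, -0.0263753 , -0.1897514 ],
       [ 0.18992514, -0.00422309, -0.98178949]]), 't': array([  30.08774023,  554.99098678, 1104.03328126])}
side {'mtx': array([[431.7215052 ,   0.        , 280.49978328],
       [  0.        , 431.7215052 , 201.21650088],
       [  0.        ,   0.        ,   1.        ]]), 'R': array([[-0.81562135, -0.5785786 , -0.00293616],
       [-0.27229505,  0.38832162, -0.8803759 ],
       [ 0.51050683, -0.71725388, -0.47426749]]), 't': array([472.33387275, 221.95414777, 756.48994352])}
{'t': 0.1, 'joints': array([ 0.99448806,  0.42663687,  0.07386591,  1.6065549 , -0.03407342,
        1.1108111 , -0.06712043]), 'joint_velocities': array([ 7.48843614e-04, -2.68415233e-03, -1.89648092e-05, -1.31785990e-03,
        1.81307800e-03, -2.06398674e-03,  7.99640025e-04]), 'joint_torque': array([ 7.85372191e-03, -9.37472248e+01,  3.67663622e+00, -4.55045807e+01,
       -4.86216636e-02,  1.67015271e-02, -3.95608026e-05]), 'ee_pos': array([ 279.21814678, -614.09596097,  204.86252549]), 'eef_rot': array([-0.69094739, -0.15012658,  0.69119323, -0.1493507 ]), 'wrist_force': array([-0.61330396,  0.04664541, -0.21724641]), 'torque': array([ 0.00913071, -0.02444425,  0.01956958]), 'gripper_width': 93.90660519328638}
```

View pics/top0.png

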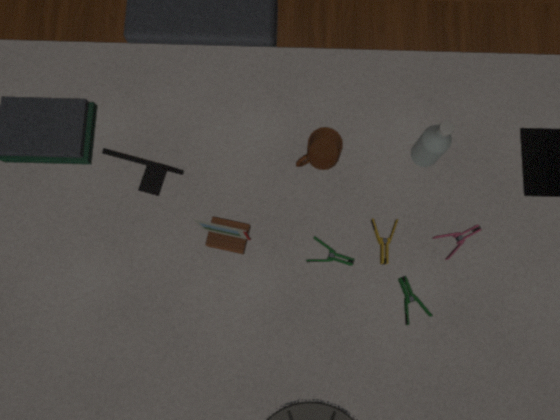

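View pics/side0.png

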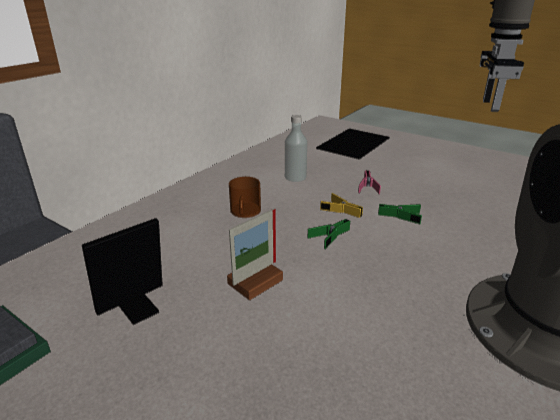

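The top view shows the yellow clip with handle ends at about (373,220) and (396,220) and jaws at (384,263), pointing towards the robot. The stand is at (229,235) with its red edge at (248,236), on the -y side. Next I'll enlarge both views to measure them.

```bash
python3 - <<'E'
import cv2,numpy as np
t=cv2.imread("pics/top0.png");s=cv2.imread("pics/side0.png")
def crop(im,x,y,w,h,k):
    c=cv2.resize(im[y:y+h,x:x+w],None,fx=k,fy=k,interpolation=cv2.INTER_CUBIC)
    c=np.clip(c.astype(float)*1.7,0,255).astype(np.uint8)
    for i in range(0,w,10): cv2.putText(c,str(x+i),(i*k,8),0,.3,(255,255,255),1);cv2.line(c,(i*k,10),(i*k,14),(255,255,255),1)
    for j in range(10,h,10): cv2.putText(c,str(y+j),(0,j*k+3),0,.3,(255,255,255),1)
    return c
a=crop(t,355,212,50,56,8);b=crop(s,315,190,52,30,7);c=crop(t,195,210,62,48,6);d=crop(s,222,205,66,96,5)
M=np.zeros((600,800,3),np.uint8)
def top(M,i,x,y):
    h=min(i.shape[0],600-y);w=min(i.shape[1],800-x);M[y:y+h,x:x+w]=i[:h,:w]
top(M,c,0,0);top(M,d,0,0) if 0 else None
top(M,a[:448],400,0);
top(M,c,0,0);top(M,b,0,300)
cv2.imwrite("pics/m1.png",M);cv2.imwrite("pics/m2.png",d)
E
```

```text
(no output)
```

View pics/m1.png

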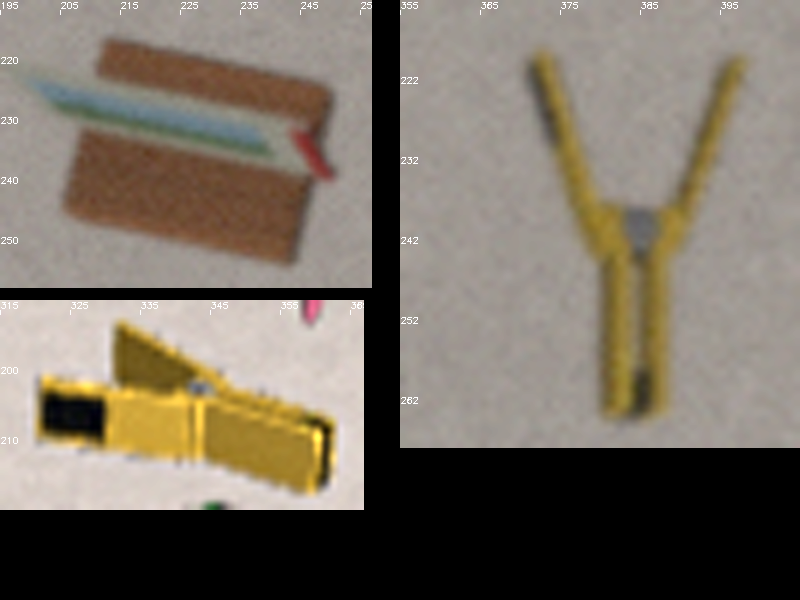

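View pics/m2.png

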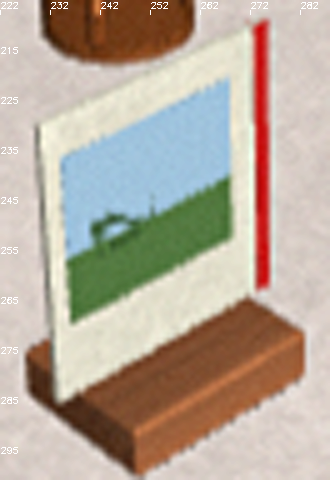

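The crops show the handle ends at (371,218) and (397,219) and the jaw ends at (380..388,264) in the top view, with matching corners in the side view. The block and card corners and the red edge are clear in both. I'll fit poses to these points.

```bash
cat > h.py <<'E'
import numpy as np
from rig import cams
from scipy.optimize import least_squares
P={n:cams.camera_params(n) for n in("top","side")}
def proj(n,X):
    p=P[n];c=np.asarray(X)@p["R"].T+p["t"];q=c@p["mtx"].T;return q[:,:2]/q[:,2:]
def pose(v,X):
    c,s=np.cos(v[2]),np.sin(v[2]);X=np.asarray(X,float)
    return np.c_[v[0]+c*X[:,0]-s*X[:,1],v[1]+s*X[:,0]+c*X[:,1],v[3]+X[:,2]]
def fit(obs,v0,shift=0.43):
    def r(v): return np.concatenate([proj(n,pose(v,[X]))[0]-np.array(uv)+shift for n,X,uv in obs])
    s=least_squares(r,v0,loss="soft_l1",x_scale=[10,10,.1,10]);return s.x,r(s.x).reshape(-1,2)
E
python3 - <<'E'
from h import *
np.set_printoptions(precision=2,suppress=True)
S=[("top",(35,45,24),(212.5,216.3)),("top",(-35,45,24),(205.8,245.3)),("top",(35,-45,0),(250.3,224.7)),("top",(-35,-45,0),(244.2,254.2)),
("side",(-35,45,24),(249,291)),("side",(-35,-45,24),(282.6,271.4)),("side",(35,45,24),(227.6,275)),("side",(-35,45,0),(250,300)),("side",(-35,-45,0),(282.6,280)),
("side",(0,-55,149),(275.8,209)),("side",(0,-55,24),(275.6,262.6)),("side",(0,55,149),(229.6,230)),("side",(0,55,24),(233,285.4)),
("top",(0,-55,24),(250,239.7)),("top",(0,-55,149),(246.3,232)),("top",(0,55,149),(199.7,223))]
v,r=fit(S,[480,150,-.1,0]);print("stand",v);print(r.T);print("edge",pose(v,[(0,-55,85)]))
C=[("top",(-50,-30.5,26),(371.2,218.1)),("top",(-50,30.5,26),(398,219)),("top",(52,-8,26),(380.8,263.9)),("top",(52,8,26),(388.4,263.9)),
("side",(-50,-30.5,26),(320.4,200.9)),("side",(-50,-30.5,0),(320.4,210)),("side",(52,-8,26),(360.7,208.3)),("side",(52,-8,0),(360,217.4)),("side",(-50,30.5,26),(331.9,192.9))]
v,r=fit(C,[480,-190,3.14,0]);print("clip",v);print(r.T);print("grip",pose(v,[(-40,0,13)]))
for n,cs in dict(greenA=[(314,238),(307,261),(353,262)],greenB=[(404,278),(431,315)],mug=[(325,160)],bottle=[(425,160)]).items():
    for uv in cs:
        p=P["top"];d=p["R"].T@np.linalg.solve(p["mtx"],[*uv,1]);o=-p["R"].T@p["t"];print(n,(o+d*(0-o[2])/d[2])[:2])
from rig import status
from scipy.spatial.transform import Rotation as R
st=status.get_state();print(R.from_quat(st["eef_rot"]).as_matrix())
E
```

```text
stand [501.16 199.46  -0.18   0.18]
[[ 0.09 -0.42  1.34  0.78  0.08  0.7  -1.66 -0.44  0.71 -1.58 -0.75 -0.38
   0.13  1.73  0.73 -5.12]
 [ 0.16  0.81  1.39  1.13  0.65 -0.52  0.02  1.53  0.41 -0.47 -1.24 -0.16
   0.07  0.4  -0.22 -2.12]]
edge [[491.32 145.34  85.18]]
clip [ 495.74 -157.55    3.14    3.35]
[[ 0.14 -0.07  0.75  0.24 -0.41 -0.81 -0.78 -0.94 -0.26]
 [ 1.28  1.01  0.25  0.42  0.07 -0.24  0.23  0.13 -0.77]]
grip [[ 535.74 -157.43   16.35]]
greenA [502.35   1.53]
greenA [448.33  16.71]
greenA [448.78 -89.67]
greenB [ 415.04 -207.22]
greenB [ 333.08 -267.4 ]
mug [691.87 -21.37]
bottle [ 698.57 -261.95]
[[-0.    0.41 -0.91]
 [ 0.   -0.91 -0.41]
 [-1.   -0.    0.  ]]
```

send_rows --moves '[{"dy":-0.0222,"dz":-0.0302},{"dy":-0.0222,"dz":-0.0302},{"dy":-0.0222,"dz":-0.0302},{"dy":-0.0222,"dz":-0.0302},{"dy":-0.0222,"dz":-0.0302},{"dy":-0.0222,"dz":-0.0302},{"dy":-0.0222,"dz":-0.0302},{"dy":-0.0222,"dz":-0.0302},{"dy":-0.0222,"dz":-0.0302},{"dy":-0.0222,"dz":-0.0302},{"dy":-0.0222,"dz":-0.0302},{"dy":-0.0222,"dz":-0.0302},{"dy":-0.0222,"dz":-0.0302},{"dy":-0.0222,"dz":-0.0302}]' --claw 0

```text
invalid input at $.moves[0]: expected keys dx, dy, dz, turn
```

send_rows --moves '[{"turn":-7},{"turn":-7},{"turn":-7},{"turn":-7},{"turn":-7},{"turn":-7},{"turn":-7},{"turn":-7},{"turn":-7},{"turn":-7},{"turn":-7},{"turn":-7},{"turn":-7},{"turn":-7},{"turn":-7},{"turn":-7},{"turn":-7},{"turn":-7},{"turn":-7},{"turn":-7}]'

```text
invalid input at $.moves[0]: expected keys dx, dy, dz, turn
```

```bash
cat > s.py <<'E'
from h import *
from rig import status
from scipy.spatial.transform import Rotation as R
import sys
np.set_printoptions(precision=3,suppress=True)
st=status.get_state();M=R.from_quat(st["eef_rot"]).as_matrix()
print("t",st["t"],"q",st["joints"],"pos",st["ee_pos"],"w",st["gripper_width"],"F",st["wrist_force"])
yaw=np.degrees(np.arctan2(M[1,1],M[0,1]));print("tool y yaw",yaw,"tilt x",M[:,0])
if len(sys.argv)>1:
    g=np.array(list(map(float,sys.argv[1:4])));a=float(sys.argv[4])
    print("tool delta",M.T@(g-st["ee_pos"]),"turn",-((a-yaw+180)%360-180))
E
python3 s.py 535.7 -157.4 4 90
```

```text
t 0.1 q [ 0.994  0.427  0.074  1.607 -0.034  1.111 -0.067] pos [ 279.218 -614.096  204.863] w 93.90660519328638 F [-0.613  0.047 -0.217]
tool y yaw -65.54869101955828 tilt x [-0.001  0.001 -1.   ]
tool delta [ 201.172 -309.343 -422.536] turn -155.5486910195583
```

send_rows --moves '[{"dx":0,"dy":-0.0221,"dz":-0.0302,"turn":0},{"dx":0,"dy":-0.0221,"dz":-0.0302,"turn":0},{"dx":0,"dy":-0.0221,"dz":-0.0302,"turn":0},{"dx":0,"dy":-0.0221,"dz":-0.0302,"turn":0},{"dx":0,"dy":-0.0221,"dz":-0.0302,"turn":0},{"dx":0,"dy":-0.0221,"dz":-0.0302,"turn":0},{"dx":0,"dy":-0.0221,"dz":-0.0302,"turn":0},{"dx":0,"dy":-0.0221,"dz":-0.0302,"turn":0},{"dx":0,"dy":-0.0221,"dz":-0.0302,"turn":0},{"dx":0,"dy":-0.0221,"dz":-0.0302,"turn":0},{"dx":0,"dy":-0.0221,"dz":-0.0302,"turn":0},{"dx":0,"dy":-0.0221,"dz":-0.0302,"turn":0},{"dx":0,"dy":-0.0221,"dz":-0.0302,"turn":0},{"dx":0,"dy":-0.0221,"dz":-0.0302,"turn":0}]' --claw 0

```text
t: 1.27
ee_pos: [539.3, -144.3, 199.9]
eef_rot: [-0.689, -0.146, 0.695, -0.144]
wrist_force: [1.4, -0.1, 0.3]
gripper_width: 94.2
```

send_rows --moves '[{"dx":0,"dy":0,"dz":0,"turn":-7},{"dx":0,"dy":0,"dz":0,"turn":-7},{"dx":0,"dy":0,"dz":0,"turn":-7},{"dx":0,"dy":0,"dz":0,"turn":-7},{"dx":0,"dy":0,"dz":0,"turn":-7},{"dx":0,"dy":0,"dz":0,"turn":-7},{"dx":0,"dy":0,"dz":0,"turn":-7},{"dx":0,"dy":0,"dz":0,"turn":-7},{"dx":0,"dy":0,"dz":0,"turn":-7},{"dx":0,"dy":0,"dz":0,"turn":-7},{"dx":0,"dy":0,"dz":0,"turn":-7},{"dx":0,"dy":0,"dz":0,"turn":-7},{"dx":0,"dy":0,"dz":0,"turn":-7},{"dx":0,"dy":0,"dz":0,"turn":-7},{"dx":0,"dy":0,"dz":0,"turn":-7},{"dx":0,"dy":0,"dz":0,"turn":-7},{"dx":0,"dy":0,"dz":0,"turn":-7},{"dx":0,"dy":0,"dz":0,"turn":-7},{"dx":0,"dy":0,"dz":0,"turn":-7},{"dx":0,"dy":0,"dz":0,"turn":-7}]'

```text
t: 2.93
ee_pos: [539.7, -130.8, 194.2]
eef_rot: [0.082, 0.709, -0.079, 0.696]
wrist_force: [0.2, -0.3, -0.6]
gripper_width: 94.2
```

```bash
python3 s.py 535.7 -157.4 4 90
```

```text
t 2.9333 q [ 0.616  0.308 -0.591  1.845  0.187  1.064  1.294] pos [ 539.668 -130.823  194.242] w 94.19325688643026 F [ 0.162 -0.325 -0.61 ]
tool y yaw 76.87731058478101 tilt x [-0.017  0.007 -1.   ]
tool delta [190.096 -27.296   5.685] turn -13.122689415218986
```

send_rows --moves '[{"dx":0.01,"dy":-0.014,"dz":0.003,"turn":-6.5},{"dx":0.01,"dy":-0.013,"dz":0.003,"turn":-6.5},{"dx":0.03,"dy":0,"dz":0,"turn":0},{"dx":0.03,"dy":0,"dz":0,"turn":0},{"dx":0.03,"dy":0,"dz":0,"turn":0},{"dx":0.02,"dy":0,"dz":0,"turn":0},{"dx":0,"dy":0,"dz":0,"turn":0}]'

```text
t: 3.52
ee_pos: [538.9, -159.6, 59.5]
eef_rot: [-0.005, 0.712, 0.01, 0.702]
wrist_force: [-1.0, 0.6, 0.4]
gripper_width: 93.9
```

```bash
python3 s.py 535.7 -157.4 4 90
```

```text
t 3.5167 q [ 0.624  0.487 -0.562  1.942  0.34   0.824  1.467] pos [ 538.933 -159.558   59.455] w 93.89898607590061 F [-1.03   0.611  0.389]
tool y yaw 91.18031884617226 tilt x [-0.015  0.007 -1.   ]
tool delta [55.51   1.846 -2.351] turn 1.1803188461722698
```

send_rows --moves '[{"dx":0.02,"dy":0.001,"dz":-0.001,"turn":1.2},{"dx":0.02,"dy":0.001,"dz":-0.001,"turn":0},{"dx":0.01,"dy":0,"dz":0,"turn":0},{"dx":0,"dy":0,"dz":0,"turn":0}]'

```text
t: 3.85
ee_pos: [536.8, -157.4, 9.7]
eef_rot: [0.003, 0.713, 0.002, 0.702]
wrist_force: [-1.0, 1.1, -0.0]
gripper_width: 94.3
```

```bash
python3 s.py 535.7 -157.4 4 90; python3 - <<'E'
from rig import cams
import cv2,numpy as np
t=cams.camera("top");s=cams.camera("side")
f=lambda i,x,y,w,h,k:cv2.resize(np.clip(i[y:y+h,x:x+w,::-1].astype(float)*1.6,0,255).astype(np.uint8),None,fx=k,fy=k,interpolation=cv2.INTER_CUBIC)
cv2.imwrite("pics/g1.png",np.hstack([f(t,330,180,100,100,4),f(s,290,140,100,100,4)]))
E
```

```text
t 3.85 q [ 0.585  0.553 -0.521  1.973  0.394  0.733  1.396] pos [ 536.763 -157.357    9.718] w 94.29846117886822 F [-1.047  1.057 -0.027]
tool y yaw 89.9135272801726 tilt x [-0.015  0.007 -1.   ]
tool delta [ 5.734 -0.083 -0.974] turn -0.08647271982738403
```

View pics/g1.png

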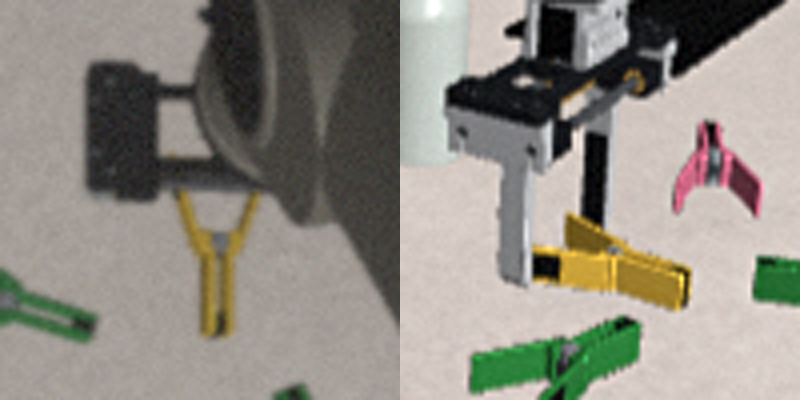

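The crop shows the near finger at (515,270) outside the +y handle's black pad and the far finger at (592,190) beyond the other handle, so the clip is straddled. I'll lower 5 mm and squeeze.

send_rows --moves '[{"dx":0.005,"dy":0,"dz":0,"turn":0},{"dx":0,"dy":0,"dz":0,"turn":0}]'

```text
t: 4.12
ee_pos: [539.3, -158.0, 8.5]
eef_rot: [0.002, 0.711, 0.001, 0.703]
wrist_force: [-0.7, 0.4, -0.8]
gripper_width: 93.8
```

send_rows --moves '[{"dx":0,"dy":0,"dz":0,"turn":0},{"dx":0,"dy":0,"dz":0,"turn":0},{"dx":0,"dy":0,"dz":0,"turn":0},{"dx":0,"dy":0,"dz":0,"turn":0},{"dx":0,"dy":0,"dz":0,"turn":0},{"dx":0,"dy":0,"dz":0,"turn":0},{"dx":0,"dy":0,"dz":0,"turn":0},{"dx":0,"dy":0,"dz":0,"turn":0},{"dx":0,"dy":0,"dz":0,"turn":0},{"dx":0,"dy":0,"dz":0,"turn":0},{"dx":0,"dy":0,"dz":0,"turn":0},{"dx":0,"dy":0,"dz":0,"turn":0}]' --claw 1 --grip_force 20

```text
t: 5.12
ee_pos: [540.9, -158.6, 11.2]
eef_rot: [0.002, 0.71, 0.001, 0.705]
wrist_force: [-0.4, 0.7, 0.6]
gripper_width: 24.4
```

```bash
python3 s.py 535.7 -157.4 100 90; python3 - <<'E'
from rig import cams
import cv2,numpy as np
t=cams.camera("top");s=cams.camera("side")
f=lambda i,x,y,w,h,k:cv2.resize(np.clip(i[y:y+h,x:x+w,::-1].astype(float)*1.6,0,255).astype(np.uint8),None,fx=k,fy=k,interpolation=cv2.INTER_CUBIC)
cv2.imwrite("pics/g2.png",np.hstack([f(t,330,180,100,100,4),f(s,290,140,100,100,4)]))
E
```

```text
t 5.1167 q [ 0.584  0.552 -0.52   1.97   0.398  0.728  1.394] pos [ 540.915 -158.585   11.154] w 24.402375052636348 F [-0.389  0.678  0.582]
tool y yaw 89.8906235463637 tilt x [-0.007  0.004 -1.   ]
tool delta [-88.803   1.498  -5.824] turn -0.1093764536362869
```

View pics/g2.png

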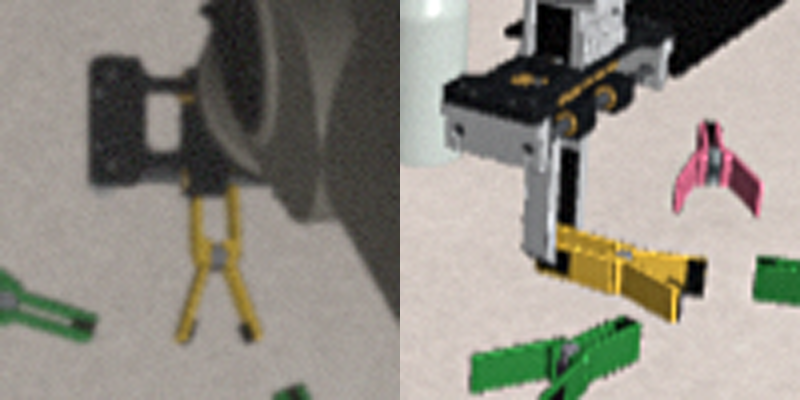

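The jaws are open, with tips at about (183,340) and (252,338) in the crop, and the fingers hold the handles at 24 mm opening. I'll firm up the grip, lift, and turn +100°.

send_rows --moves '[{"dx":-0.005,"dy":0,"dz":0,"turn":0},{"dx":-0.015,"dy":0,"dz":0,"turn":0},{"dx":-0.02,"dy":0,"dz":0,"turn":0},{"dx":-0.02,"dy":0,"dz":0,"turn":0},{"dx":-0.02,"dy":0,"dz":0,"turn":0},{"dx":-0.01,"dy":0,"dz":0,"turn":0},{"dx":0,"dy":0,"dz":0,"turn":5},{"dx":0,"dy":0,"dz":0,"turn":6},{"dx":0,"dy":0,"dz":0,"turn":6},{"dx":0,"dy":0,"dz":0,"turn":6},{"dx":0,"dy":0,"dz":0,"turn":6},{"dx":0,"dy":0,"dz":0,"turn":6},{"dx":0,"dy":0,"dz":0,"turn":6},{"dx":0,"dy":0,"dz":0,"turn":6},{"dx":0,"dy":0,"dz":0,"turn":6},{"dx":0,"dy":0,"dz":0,"turn":6},{"dx":0,"dy":0,"dz":0,"turn":6},{"dx":0,"dy":0,"dz":0,"turn":6},{"dx":0,"dy":0,"dz":0,"turn":6},{"dx":0,"dy":0,"dz":0,"turn":6}]' --grip_force 30

```text
t: 6.88
ee_pos: [538.6, -159.1, 105.5]
eef_rot: [0.485, 0.517, -0.488, 0.51]
wrist_force: [-0.3, -0.3, -0.6]
gripper_width: 23.9
```

```bash
python3 s.py 466.5 8.5 90 -10.3
```

```text
t 6.8833 q [ 0.392  0.375 -0.267  1.932  0.124  0.861  0.115] pos [ 538.605 -159.131  105.548] w 23.930364211168957 F [-0.262 -0.31  -0.565]
tool y yaw 3.094635972859389 tilt x [-0.01   0.004 -1.   ]
tool delta [  17.052  -62.789 -171.195] turn 13.39463597285939
```

send_rows --moves '[{"dx":0,"dy":0,"dz":0,"turn":5},{"dx":0,"dy":0,"dz":0,"turn":5},{"dx":0,"dy":0,"dz":0,"turn":3.4},{"dx":0,"dy":0,"dz":0,"turn":0}]'

```text
t: 7.22
ee_pos: [537.9, -158.9, 105.0]
eef_rot: [-0.545, -0.452, 0.549, -0.444]
wrist_force: [-0.1, 0.9, -0.7]
gripper_width: 23.3
```

```bash
python3 s.py 466.5 8.5 90 -10.3
```

```text
t 7.2167 q [ 0.349  0.371 -0.214  1.935  0.099  0.857 -0.115] pos [ 537.907 -158.861  105.04 ] w 23.29522921588458 F [-0.132  0.859 -0.736]
tool y yaw -11.37668727376708 tilt x [-0.012  0.004 -1.   ]
tool delta [  16.61  -102.825 -149.953] turn -1.076687273767078
```

send_rows --moves '[{"dx":0.0015,"dy":-0.0065,"dz":-0.01,"turn":-1},{"dx":0.0015,"dy":-0.012,"dz":-0.018,"turn":0},{"dx":0.0015,"dy":-0.012,"dz":-0.018,"turn":0},{"dx":0.0015,"dy":-0.012,"dz":-0.018,"turn":0},{"dx":0.0015,"dy":-0.012,"dz":-0.018,"turn":0},{"dx":0.0015,"dy":-0.012,"dz":-0.018,"turn":0},{"dx":0.0015,"dy":-0.012,"dz":-0.018,"turn":0},{"dx":0.0015,"dy":-0.012,"dz":-0.018,"turn":0},{"dx":0.0015,"dy":-0.0095,"dz":-0.01,"turn":0},{"dx":0,"dy":0,"dz":0,"turn":0}]'

```text
t: 8.05
ee_pos: [456.1, 12.4, 91.0]
eef_rot: [-0.533, -0.466, 0.538, -0.458]
wrist_force: [0.9, 0.1, -0.6]
gripper_width: 24.1
```

```bash
python3 s.py 466.5 8.5 90 -10.3; python3 - <<'E'
from rig import cams
import cv2,numpy as np
t=cams.camera("top");s=cams.camera("side")
cv2.imwrite("pics/top1.png",t[:,:,::-1]);cv2.imwrite("pics/side1.png",s[:,:,::-1])
def f(i,x,y,w,h,k):
    c=cv2.resize(np.clip(i[y:y+h,x:x+w,::-1].astype(float)*1.6,0,255).astype(np.uint8),None,fx=k,fy=k,interpolation=cv2.INTER_CUBIC)
    for a in range(0,w,10): cv2.putText(c,str(x+a),(a*k,8),0,.3,(0,0,255),1);cv2.line(c,(a*k,10),(a*k,14),(0,0,255),1)
    for a in range(10,h,10): cv2.putText(c,str(y+a),(0,a*k+3),0,.3,(0,0,255),1)
    return c
cv2.imwrite("pics/g3.png",np.hstack([f(t,195,190,100,100,4),f(s,240,190,80,80,5)]))
E
```

```text
t 8.05 q [ 0.119  0.248 -0.318  2.163  0.103  0.758 -0.414] pos [456.067  12.416  90.991] w 24.058850855241797 F [ 0.854  0.139 -0.645]
tool y yaw -8.491401840693134 tilt x [-0.013  0.004 -1.   ]
tool delta [ 0.837 10.909  2.334] turn 1.8085981593068539
```

View pics/g3.png

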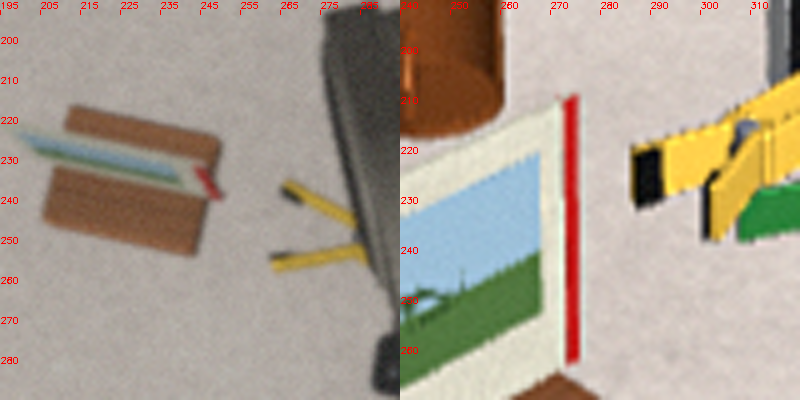

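```bash
cat > f2.py <<'E'
from h import *
from rig import status
np.set_printoptions(precision=2,suppress=True)
C=[("side",(49,-16.5,26),(287.2,219.8)),("side",(49,-16.5,0),(287.4,231.8)),("side",(49,16.5,26),(300.4,226.4)),("side",(49,16.5,0),(300.6,238)),
("top",(49,-16.5,26),(266.7,237)),("top",(49,16.5,26),(262.5,254)),("side",(0,0,26),(309.6,215))]
v,r=fit(C,[470,60,1.4,80]);print("clip",v,np.degrees(v[2]));print(r.T)
m=pose(v,[(52,0,13)])[0]
print("mouth",m,"pivot-TCP",v[:2]-status.get_state()["ee_pos"][:2])
e=np.array([491.3,145.3]);u=np.array([.179,.984]);n=np.array([.984,-.179])
for w in (m[:2],v[:2]): print("stand y,x",(w-e)@u-55,(w-e)@n)
E
python3 f2.py
```

```text
clip [461.44  62.22   1.42  80.  ] 81.50872268177854
[[ 0.54  0.28 -0.5  -0.93 -0.56  0.76  0.04]
 [ 0.87 -0.27  0.15 -0.42  1.27 -0.45 -0.29]]
mouth [469.12 113.65  93.  ] pivot-TCP [ 3.76 51.83]
stand y,x -90.11505205551686 -16.161647045410454
stand y,x -142.0965750725344 -14.511085676882535
```

The picture shows both jaw tips at about (267,237) and (262,254) in the top view, short of the red edge at (249,237). The clip pose is consistent with the tool pose. I'll align sideways and in yaw first, then advance.

send_rows --moves '[{"dx":0,"dy":0.004,"dz":0,"turn":1},{"dx":0,"dy":0.005,"dz":0,"turn":0.8},{"dx":0,"dy":0.004,"dz":0,"turn":0},{"dx":0,"dy":0,"dz":0,"turn":0},{"dx":0,"dy":0,"dz":0,"turn":0}]'

```text
t: 8.57
ee_pos: [473.8, 4.8, 91.3]
eef_rot: [-0.542, -0.454, 0.547, -0.448]
wrist_force: [-0.7, -0.2, -1.6]
gripper_width: 23.6
```

```bash
python3 s.py 475.1 60 88 -10.3; cat > look.py <<'E'
from rig import cams
import cv2,numpy as np,sys
t=cams.camera("top");s=cams.camera("side")
def f(i,x,y,w,h,k):
    c=cv2.resize(np.clip(i[y:y+h,x:x+w,::-1].astype(float)*1.6,0,255).astype(np.uint8),None,fx=k,fy=k,interpolation=cv2.INTER_CUBIC)
    for a in range(0,w,10): cv2.putText(c,str(x+a),(a*k,8),0,.3,(0,0,255),1);cv2.line(c,(a*k,10),(a*k,14),(0,0,255),1)
    for a in range(10,h,10): cv2.putText(c,str(y+a),(0,a*k+3),0,.3,(0,0,255),1)
    return c
cv2.imwrite(sys.argv[1],np.hstack([f(t,210,205,66,66,6),f(s,250,195,66,66,6)]))
E
echo
```

```text
t 8.5667 q [ 0.122  0.271 -0.302  2.129  0.108  0.767 -0.436] pos [473.818   4.779  91.256] w 23.611535878021115 F [-0.659 -0.23  -1.581]
tool y yaw -10.757789735832828 tilt x [-0.011  0.003 -1.   ]
tool delta [  3.405  -9.01  -54.487] turn -0.4577897358328187
```

send_rows --moves '[{"dx":0,"dy":-0.003,"dz":0,"turn":-0.4},{"dx":0,"dy":-0.003,"dz":0,"turn":0},{"dx":0,"dy":0,"dz":0,"turn":0},{"dx":0,"dy":0,"dz":0,"turn":0},{"dx":0,"dy":0,"dz":0,"turn":0}]'

```text
t: 8.98
ee_pos: [467.0, 5.3, 91.0]
eef_rot: [-0.54, -0.456, 0.546, -0.449]
wrist_force: [0.6, 0.5, -0.3]
gripper_width: 23.8
```

```bash
python3 s.py 475.1 60 88 -10.3;python3 look.py pics/g4.png
```

```text
t 8.9833 q [ 0.123  0.262 -0.305  2.142  0.106  0.763 -0.43 ] pos [466.983   5.318  91.029] w 23.759915900058797 F [ 0.625  0.456 -0.315]
tool y yaw -10.345270578256438 tilt x [-0.012  0.003 -1.   ]
tool delta [  3.089  -1.797 -55.249] turn -0.0452705782564351
```

View pics/g4.png

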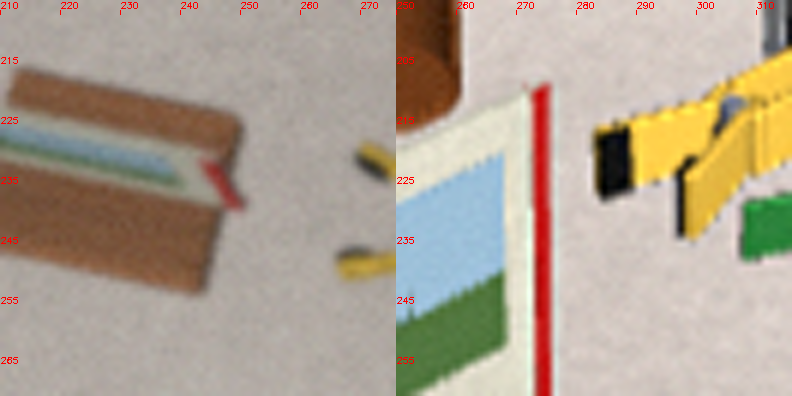

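```bash
cat > f3.py <<'E'
from h import *
from rig import status
np.set_printoptions(precision=2,suppress=True)
C=[("side",(49,-16.5,26),(284,216.7)),("side",(49,-16.5,0),(284.5,228)),("side",(49,16.5,26),(297,222.5)),("side",(49,16.5,0),(297.7,234.5)),
("top",(49,-16.5,26),(270,231.5)),("top",(49,16.5,26),(266.5,248)),("side",(0,0,26),(306.2,212.2))]
v,r=fit(C,[470,60,1.4,80]);print("clip",v,np.degrees(v[2]));print(r.T)
m=pose(v,[(52,0,13)])[0]
E=[("side",(0,0,149),(275.7,209.1)),("side",(0,0,24),(275.6,262.6)),("top",(0,0,24),(250.4,239.6)),("top",(0,0,149),(245.3,231.5))]
ev,r=fit(E,[490,145,0,0]);print("edge",ev);print(r.T)
u=np.array([.179,.984]);n=np.array([.984,-.179])
for e in (ev[:2],np.array([491.3,145.3])):
  for w in (m[:2],v[:2]): print("stand y,x",(w-e)@u-55,(w-e)@n)
print(m,v[:2]-status.get_state()["ee_pos"][:2])
E
python3 f3.py
```

```text
clip [474.37  54.92   1.43  80.25] 81.86913199005713
[[ 0.65  0.14 -0.35 -1.23 -0.29  0.46  0.07]
 [ 0.59  0.06  0.48 -0.59  0.95 -0.32 -0.78]]
edge [489.76 147.71   0.     0.28]
[[-1.55 -0.82  0.26  0.53]
 [ 0.1  -0.46  1.15  1.  ]]
stand y,x -97.09050378089975 -0.5042636804591947
stand y,x -149.06061588690744 1.4732437630134783
stand y,x -94.99765699864697 -2.453055688423772
stand y,x -146.96776910465468 -0.47554824495109926
[481.73 106.39  93.25] [ 7.25 49.61]
```

Both fits put the mouth within about 2 mm of the card plane and about 40 mm short of the edge, still outside it. I'll advance gently.

send_rows --moves '[{"dx":0,"dy":0,"dz":-0.005,"turn":0},{"dx":0,"dy":0,"dz":-0.007,"turn":0},{"dx":0,"dy":0,"dz":-0.007,"turn":0},{"dx":0,"dy":0,"dz":-0.007,"turn":0},{"dx":0,"dy":0,"dz":-0.004,"turn":0},{"dx":0,"dy":0,"dz":0,"turn":0},{"dx":0,"dy":0,"dz":0,"turn":0}]'

```text
t: 9.67
ee_pos: [473.4, 39.4, 91.2]
eef_rot: [-0.54, -0.457, 0.545, -0.45]
wrist_force: [-0.1, -0.2, -0.0]
gripper_width: 23.4
```

```bash
python3 s.py 477.6 63.4 91 -10.3
```

```text
t 9.6667 q [ 0.066  0.274 -0.321  2.126  0.114  0.769 -0.505] pos [473.425  39.413  91.201] w 23.440742801316194 F [-0.13  -0.231 -0.013]
tool y yaw -10.260531383903295 tilt x [-0.012  0.003 -1.   ]
tool delta [  0.235  -0.162 -24.347] turn 0.039468616096712594
```

send_rows --moves '[{"dx":0,"dy":0,"dz":-0.004,"turn":0},{"dx":0,"dy":0,"dz":-0.005,"turn":0},{"dx":0,"dy":0,"dz":-0.005,"turn":0},{"dx":0,"dy":0,"dz":-0.004,"turn":0},{"dx":0,"dy":0,"dz":-0.002,"turn":0},{"dx":0,"dy":0,"dz":0,"turn":0},{"dx":0,"dy":0,"dz":0,"turn":0},{"dx":0,"dy":0,"dz":0,"turn":0}]'

```text
t: 10.33
ee_pos: [477.2, 61.0, 91.1]
eef_rot: [-0.54, -0.457, 0.545, -0.45]
wrist_force: [-0.1, -0.9, -0.6]
gripper_width: 23.7
```

```bash
python3 s.py 477.6 63.4 91 -10.3;python3 look.py pics/g5.png
```

```text
t 10.3333 q [ 0.03   0.284 -0.329  2.112  0.121  0.773 -0.553] pos [477.25   61.037  91.094] w 23.72947154933368 F [-0.107 -0.944 -0.586]
tool y yaw -10.266064661821135 tilt x [-0.012  0.003 -1.   ]
tool delta [ 0.097 -0.075 -2.388] turn 0.03393533817887828
```

View pics/g5.png

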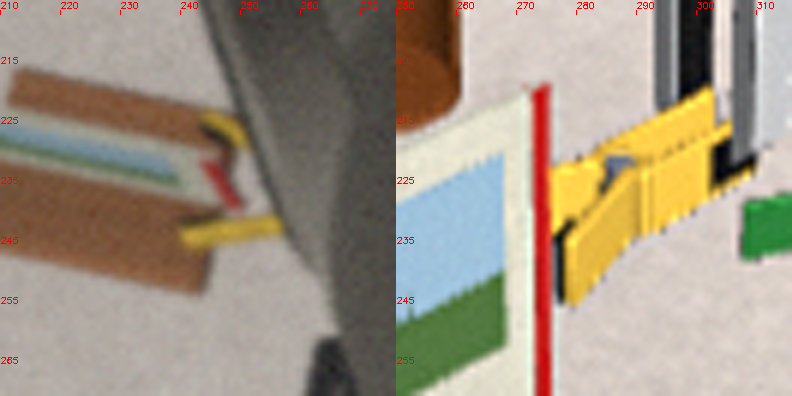

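The jaws straddle the red edge: in the top view the tips are at about (243,225) and (240,244), with the card between them, and the mouth is about 15 mm past the edge. I'll go in 4 mm more for margin and let it settle.

send_rows --moves '[{"dx":0,"dy":0,"dz":-0.002,"turn":0},{"dx":0,"dy":0,"dz":-0.002,"turn":0},{"dx":0,"dy":0,"dz":0,"turn":0},{"dx":0,"dy":0,"dz":0,"turn":0},{"dx":0,"dy":0,"dz":0,"turn":0},{"dx":0,"dy":0,"dz":0,"turn":0},{"dx":0,"dy":0,"dz":0,"turn":0},{"dx":0,"dy":0,"dz":0,"turn":0}]'

```text
t: 11.1
ee_pos: [478.0, 64.7, 91.1]
eef_rot: [-0.54, -0.456, 0.546, -0.449]
wrist_force: [-0.1, -0.2, 0.1]
gripper_width: 24.0
```

```bash
python3 s.py 477.6 63.4 91 -10.3;python3 look.py pics/g6.png
```

```text
t 11.1 q [ 0.024  0.286 -0.33   2.11   0.122  0.774 -0.563] pos [478.005  64.656  91.13 ] w 23.995946816744112 F [-0.072 -0.161  0.117]
tool y yaw -10.332803007433402 tilt x [-0.012  0.003 -1.   ]
tool delta [ 0.13  -0.172  1.309] turn -0.03280300743341513
```

View pics/g6.png

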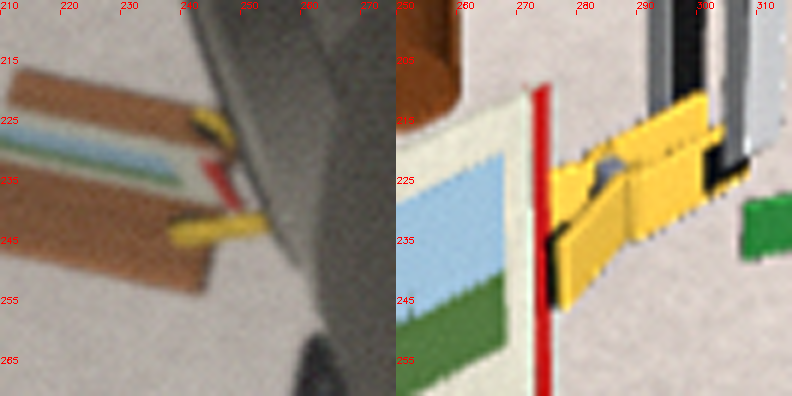

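The tips have moved further in, to (242,225) and (238,243) in the top view. There is a gap on both sides of the card, the stand is unmoved and the wrist force is near zero, so I'm handing in.

```bash
python3 -c "
from rig import manip;print(manip.close_job())"
```

```text
the job is handed in; nothing more can be done
None
```

I picked up the yellow clip, squeezed it open and brought its jaws around the card's red-striped edge. I handed the job in at about 11 s with the arm still holding it there; no verdict came back.

My last checks:
- **Mouth position:** it is about 16–20 mm past the red edge and within about 3 mm of the card plane. This comes from the camera fit taken before the final advance plus the measured tool travel, and the last picture agrees.
- **Height and alignment:** the mouth is about 93 mm up and within about 2° of straight on. I did not measure the clip's level separately, but the tool is within about 0.01 rad of vertical and the clip looks level.
- **Grip:** the last grip force I set was 30 N. The fingers read 24 mm apart against the stated 26 mm for fully open, and the pictures show the jaws wide open.
- **Contact and surroundings:** the wrist force is about 0.2 N. In the last picture there is a gap on both sides of the card and the stand has not moved. The mug, bottle and frame were not re-measured; the arm's path stayed clear of them.

- **Disagreements:** the two fits of the red edge differed by about 2 mm. The clip's fitted heading differed from the tool's by up to 2°. The far top corner of the card was 5 pixels off in the stand fit.
- **Grasp position:** the fingers ended about 52 mm behind the pivot, not the planned 40 mm. The tips were about 11 mm above the desk, higher than planned.

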